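# Lay down and extend the camera boom over the book

### The arm

A 6-joint arm with a two-finger parallel gripper is mounted at the origin on the work surface. World frame = base frame: x ahead of the robot, y to its left, z up, the work surface at z = 0. Lengths are in mm, angles in rad, forces in N, time in s.
With the tool pointing down it reaches from about 300 to 775 mm from the base axis. Payload 14.6 kg.
Tool frame: the origin (TCP) lies on the front face of the gripper's body, between the roots of the fingers; the fingertips stand 97 mm ahead of it and the grasp point (between the pads) lies 78 mm ahead of it; z points along the fingers, y is the line along which they close (so a half turn about z gives the same grasp; the last joint's range is limited). The gripper opens to 94 mm and grips with 3 to 60 N. Pads are 16 mm wide; open, the fingers measure 119 mm over their backs; the gripper's body (75 mm by 177 mm) begins 78 mm behind the grasp point.
Start: joints at [-0.067, 0.3, 1.521, -0, 1.321, -0.067], TCP at [549.991, -0.002, 302.646] pointing down, gripper open.
Joint ranges: [-3.03, 3.03], [-0.79, 2.21], [0.23, 2.52], [-1.04, 4.18], [0, 3.07], [-2.55, 2.55]. Speed limits (rad/s): [2.22, 2.22, 2.57, 3.14, 3.14, 3.14].

### API

Orientations are given as [roll, pitch, yaw] about the fixed x, y, z axes, in that order (R = Rz(yaw) Ry(pitch) Rx(roll)).
In Python, from cell import * gives the robot as it stands.
- The arm moves only by the tool carry_out, never from a script. Its arguments are lists of equal length, an entry for each row: "slide": the shift along the world's x, y, z scaled (see below), a list of three; "dr": the turn, a rotation vector about the world's x, y, z scaled (see below), a list of three; "gripper": the opening in per cent of the stroke, from 0 (shut) to 100 (fully open). A call has 1 to 10 rows; each row is the pose to reach, as a shift and turn from the pose commanded when the call began, turning the shorter way round; what a row does not reach only later rows make up. The controller multiplies each number of a shift by 0.25 m and each number of a turn by 360 degrees. A row lasts 1/12 s, in which the tool goes at most 41.7 mm and 7.16 degrees, less where a joint would pass 70% of its speed; a pose out of reach is approached as far as the arm can. A call with a number of a shift or a turn outside -1 to 1 is refused whole. A call with a gripper value outside its range is refused whole. The fingers move at their own pace and stop on an object; "newtons" is the grip in N (left out, the last holds). Time passes only in rows, so rows that repeat a pose let the fingers close. It gives the time, the measured TCP pose, the force, the opening and the grip force at its end, in the units of the state.
- read_state(): the state, without advancing time (a new reading comes with each control period).
- camera(name): name is "scene" or "side" or "wrist"; returns the picture (480x640x3 uint8, red, green, blue); there is no depth.
- camera_model(name): a dict with "vfov" (degrees; the focal length in pixels is half the picture's height over the tangent of half this angle, whatever the lens; pixels are square), "cx", "cy" (the principal point, pixels), "R" (3x3) and "t" (3): a world point X has camera coordinates R X + t. Camera axes: x right, y down, z forward; pixel columns grow to the right and rows downward; lengths in mm; the calibration is good to about 2 mm. A picture is of the moment at which its call begins: read the wrist's pose just before it. camera_model takes no time and is no camera call; for the wrist camera it gives the pose at the moment of the call.
- sign_off(): hands the job in; it is judged then, once.
The state is a dict: "clock": time; "joints": joint angles; "qd": joint speeds; "effort": joint torques, N m; "eef_pos": TCP position; "eef_rot": TCP orientation; "wrist_force": force on the tool from outside, world axes, zero at the start; "moment": the same for the moment, N m; "finger_gap": finger opening in mm; "finger_force": force on a finger pad.
Only numpy, scipy, OpenCV 4.12 (cv2) and the standard library are available. Lean on these libraries where they do the work, as an engineer would, in place of code of your own. Each camera call takes 0.05 s, during which the arm holds its last target. There are 200 camera calls.

### The job

First lay the upright camera boom gently down until it rests fully in its forked cradle, without slamming it. Then press the red button so that the inner tube springs out to its first stop, take hold of the black grip collar behind the camera, and pull it straight out to the second stop, as far as it goes. The boom is sprung and pulls back, so finish while still holding the collar with the boom fully extended and lying in its cradle; leave the book, mug, bell and tin where they are.

Things in the scene. Friction and masses are not known exactly. Their poses are not given: they have to be found in the camera images.
- foot: Dark steel base plate 200 x 110 x 14 mm, fixed to the table; it carries the boom's hinge and cradle. Origin on the table under the hinge; x = the level direction in which the boom lies when laid down, y = along the hinge pin, z up. Plate spans x -60 to 140 mm. The hinge cheeks are 46 mm wide over both (70 mm over the brass pin ends) and reach 119 mm high.
- hinge (a point): Middle of the hinge pin, 100 mm above the table, over the foot's origin. With the boom at angle a (joint mast), a point at distance d along the boom from here is at d sin a along the foot's x and d cos a above the hinge.
- cradle (a point): Centre line of the laid-down boom in the forked wooden cradle: 103 mm along the foot's x from the hinge, 100 mm above the table. The fork is 20 mm long along the boom; its two prongs (47 mm over both, 31 mm between) reach 109 mm above the table.
- mast (a joint): Angle of the boom about its hinge, rad: 0 upright, 1.571 (end stop) lying level in the cradle along the foot's x. Starts between 0 and 0.45. The hinge has stiff friction (0.7 N m, about 5 N at the collar), so the boom stays where it is left. Outer tube: black, 24 mm diameter, from the hinge to d = 125 mm.
- release (a joint): Travel of the red button, m: 0 out, 0.006 fully in. It springs back. It frees the inner tube from about 0.004 on (about 3 N); fully in takes about 4 N.
- button_top (a point): Centre of the outer face of the red round button, 21 mm diameter, on the outer tube at d = 66 mm from the hinge. It faces away from the lying direction while the boom is upright, and straight up when the boom lies (face then 125.5 mm above the table, 25.5 mm above the boom's centre line). Pressed towards the centre line.
- section (a joint): How far the inner tube is drawn out, m: 0 = pushed in, held by the button's catch; when the button is pressed it springs out by itself to the first stop at about 0.04; the second stop is the hard end at 0.13. Beyond 0.04 a spring (60 N/m, about 5.5 N at the end) pulls it back to the first stop when let go; nothing locks it at 0.13.
- grip: Black rubber collar on the inner tube's end, 28 mm diameter, 40 mm long. Origin at its middle: d = 150 mm from the hinge plus joint section. z = outwards along the boom, x = away from the button's side (down when lying), y along the hinge pin. When the boom lies its centre is 100 mm above the table.
- camera (a point): Centre of the grey camera fixed in front of the collar, 35 mm ahead of the collar's middle: 46 mm wide across the boom, 30 mm long along it, 36 mm deep (13 mm from the boom's centre line to the button's side, 23 mm to the other, where a lens sticks out 7 mm more).
- book: Closed red book, 125 x 180 x 24 mm, lying on the table below where the camera ends up; origin at the centre of its underside. Bystander.
- mug: Blue mug, 76 mm diameter, 85 mm high, standing; origin at the centre of its underside. Bystander.
- bell: Small brass hand bell, 56 mm diameter, 65 mm high, standing; origin at the centre of its underside. Bystander.
- tin: Flat round green tin, 64 mm diameter, 30 mm high; origin at the centre of its underside. Bystander.

How it is judged:
By the outcome, as a careful person would: the job done as asked, in the order asked, and still so for the second after the job is handed in, while the arm keeps its last pose, push and grip.
It also fails if it takes over 64 s, if anything falls off the work surface, if the arm or the gripper's body presses on something with over 40 N, if the wrist force passes 120 N, or if a joint passes its speed limit or range.

## Working session

There is one attempt and no reset: what is moved stays moved. The work goes in short steps, Python scripts to look and compute and a tool call to move; the robot and the scene stay as the last step left them, time stands still between calls to the robot, and variables do not carry over. Pictures are saved under pics/ and viewed, at most 10 in all, crops included, and the job is handed in when it is done.

Besides the shell and the picture viewer there is one more tool, called after ">>>" as a command line: name --argument value ..., lists and objects as JSON in quotes. carry_out: Moves the arm, as the interface text tells. Its arguments: {"type":"object","properties":{"slide":{"type":"array","items":{"type":"array","items":{"type":"number","minimum":-1,"maximum":1}}},"dr":{"type":"array","items":{"type":"array","items":{"type":"number","minimum":-1,"maximum":1}}},"gripper":{"type":"array","items":{"type":"number"}},"newtons":{"type":"number"}},"required":["slide","dr","gripper"]}

```bash
mkdir -p pics; ls
python3 - <<'E'
from cell import *
import cv2,numpy as np
for n in("scene","side"):
    cv2.imwrite(f"pics/{n}0.png",camera(n)[:,:,::-1]); m=camera_model(n); print(n,m)
s=read_state();print(s)
E
```

```text
pics
scene {'vfov': 42.39175928641879, 'cx': 305.3494241490961, 'cy': 230.6089053116605, 'R': array([[-0.60376086,  0.79699875, -0.0163036 ],
       [ 0.56923337,  0.41672055, -0.70874351],
       [-0.55807364, -0.43719214, -0.70527784]]), 't': array([ 467.34349708, -230.99651022, 1565.70658052])}
side {'vfov': 43.8843118484, 'cx': 326.901669191272, 'cy': 233.3307936024215, 'R': array([[-0.99770197, -0.06733063, -0.00757428],
       [-0.04594461,  0.75445892, -0.65473723],
       [ 0.04979835, -0.65288462, -0.75581863]]), 't': array([ 665.84608744,  194.78973689, 1326.0184442 ])}
{'clock': 0.1, 'joints': array([-6.66236953e-02,  3.00425756e-01,  1.52150612e+00,  4.17365570e-06,
        1.32066824e+00, -6.65903528e-02]), 'qd': array([ 0.00083936, -0.00260465, -0.00225506, -0.00064226,  0.00076533,
       -0.00108889]), 'effort': array([ 1.84928511e-03, -5.32644153e+01, -3.53284299e+01,  7.10431044e-02,
        2.34944851e-02, -7.30603051e-05]), 'eef_pos': array([ 5.49875419e+02, -6.95062501e-03,  3.02142853e+02]), 'eef_rot': array([-3.14058769e+00, -7.10715261e-05,  1.57076191e+00]), 'wrist_force': array([ 0.34919813, -0.44149674, -0.77716805]), 'moment': array([ 0.09121652, -0.00062708,  0.09073279]), 'finger_force': 0.0, 'finger_gap': 94.2452251997064}
```

View pics/scene0.png

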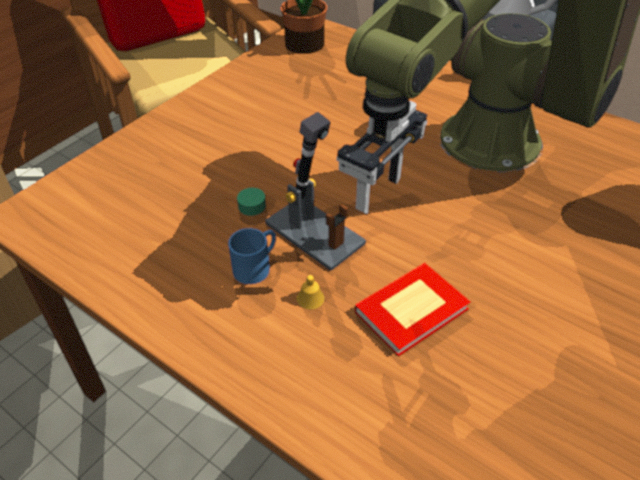

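View pics/side0.png

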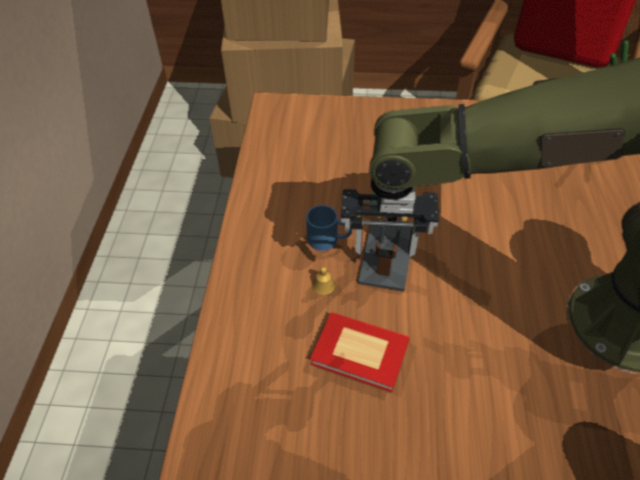

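The scene view shows the foot plate (corners about (268,226), (330,265), (365,241)), the boom with its camera at (315,127), and the mug, bell, tin and book around it. The side view shows the plate's lower corners at (359,283) and (405,289), with the hinge hidden by the gripper.

```bash
cat > h.py <<'E'
import numpy as np,cv2
from cell import *
def ray(n,p,m=None):
    m=m or camera_model(n); f=240/np.tan(np.radians(m['vfov']/2))
    d=m['R'].T@np.array([(p[0]-m['cx'])/f,(p[1]-m['cy'])/f,1]); return -m['R'].T@m['t'],d/np.linalg.norm(d)
def plane(n,p,z,m=None):
    c,d=ray(n,p,m); return c+d*(z-c[2])/d[2]
def two(a,b):
    (c1,d1),(c2,d2)=a,b
    s=np.linalg.lstsq(np.c_[d1,-d2],c2-c1,rcond=None)[0]
    p,q=c1+d1*s[0],c2+d2*s[1]; return (p+q)/2,np.linalg.norm(p-q)
def proj(n,X,m=None):
    m=m or camera_model(n); f=240/np.tan(np.radians(m['vfov']/2)); c=m['R']@np.array(X)+m['t']
    return c[:2]/c[2]*f+[m['cx'],m['cy']]
E
python3 - <<'E'
from h import *
np.set_printoptions(precision=1,suppress=True)
for p in((268,226),(330,264),(365,241)): print('scene',plane('scene',p,14))
for p in((359,283),(405,289),(412,228)): print('side',plane('side',p,14))
print('book',[plane('scene',p,24) for p in((357,309),(424,267),(469,304),(401,350))])
print('mug',plane('scene',(249,240),85),'bell',plane('scene',(311,303),0),'tin',plane('scene',(251,195),30))
a=cv2.imread('pics/scene0.png')[90:290,220:440]; b=cv2.imread('pics/side0.png')[150:310,290:470]
cv2.imwrite('pics/c.png',np.hstack([cv2.resize(a,None,fx=2,fy=3)[:480], cv2.resize(b,(360,480))]) if 0 else np.hstack([cv2.resize(a,(440,400)),cv2.resize(b,(360,400))]))
E
```

```text
scene [ 584.7 -244.4   14. ]
scene [595.2 -72.4  14. ]
scene [498.9 -51.   14. ]
side [596.5 -57.   14. ]
side [490.4 -46.5  14. ]
side [ 469.5 -235.1   14. ]
book [array([665. ,  39.4,  24. ]), array([498.5,  88.1,  24. ]), array([530.3, 202.2,  24. ]), array([694.8, 152.6,  24. ])]
mug [ 690.1 -199.8   85. ] bell [689.7 -50.2   0. ] tin [ 542.7 -327.2   30. ]
```

View pics/c.png

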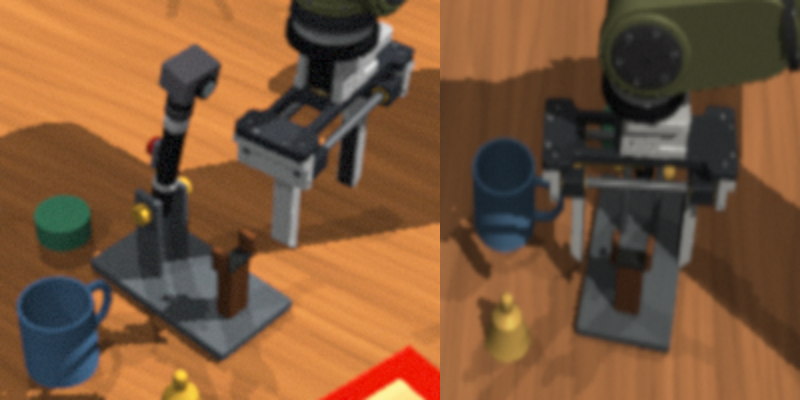

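The crop confirms the plate and shows the boom leaning slightly, with the pin ends at about (290,197) and (312,183) in the full picture. I'll raise the arm over the boom to its rear side with the fingers shut, then measure from there.

>>> carry_out --slide '[[0, 0, 0.16], [0, 0, 0.32], [0, 0, 0.48], [0, 0, 0.56], [0, -0.16, 0.56], [0, -0.32, 0.56], [0, -0.48, 0.56], [0, -0.64, 0.56], [0, -0.8, 0.56], [0, -0.96, 0.56]]' --dr '[[0, 0, 0], [0, 0, 0], [0, 0, 0], [0, 0, 0], [0, 0, 0], [0, 0, 0], [0, 0, 0], [0, 0, 0], [0, 0, 0], [0, 0, 0]]' --gripper '[0, 0, 0, 0, 0, 0, 0, 0, 0, 0]' --newtons 40

```text
clock: 0.93
eef_pos: [549.6, -241.9, 442.4]
eef_rot: [-3.141, -0.0, 1.571]
wrist_force: [1.2, 0.2, -0.0]
finger_gap: 30.6
finger_force: 0.0
```

>>> carry_out --slide '[[0, -0.16, 0], [0, -0.32, 0], [0, -0.32, 0], [0, -0.32, 0]]' --dr '[[0, 0, 0], [0, 0, 0], [0, 0, 0], [0, 0, 0]]' --gripper '[0, 0, 0, 0]'

```text
clock: 1.27
eef_pos: [549.7, -321.8, 441.2]
eef_rot: [-3.14, -0.001, 1.568]
wrist_force: [-0.1, 1.5, -0.7]
finger_gap: 4.2
finger_force: 0.0
```

Run:
```python
from h import *
s=read_state();print(s['clock'],s['eef_pos'],s['eef_rot'],s['finger_gap'])
a=camera('scene')[:,:,::-1]; b=camera('side')[:,:,::-1]
cv2.imwrite('pics/s1.png',a);cv2.imwrite('pics/d1.png',b)
cv2.imwrite('pics/c1.png',np.hstack([cv2.resize(a[100:280,250:380],None,fx=3,fy=3,interpolation=2),cv2.resize(b[120:300,335:465],None,fx=3,fy=3,interpolation=2)]))
```

```text
1.2667 [ 549.66787389 -321.77781825  441.21669005] [-3.13983273e+00 -1.21179678e-03  1.56808739e+00] 4.223254083333866
```

View pics/c1.png

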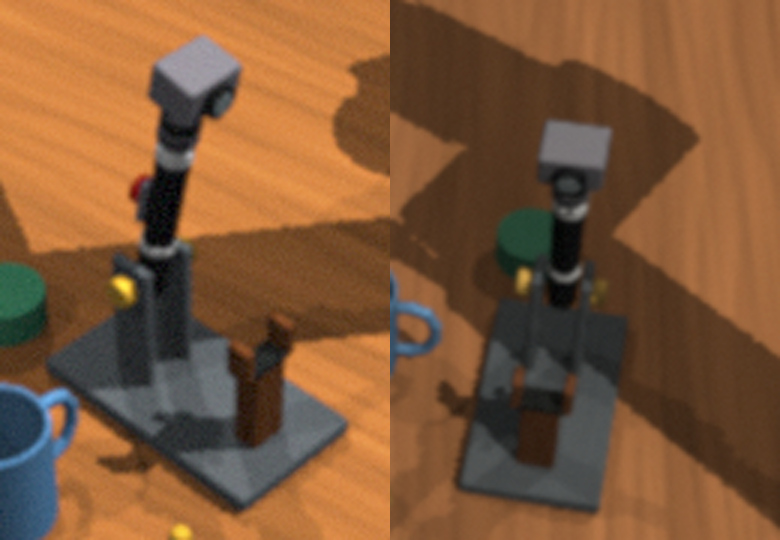

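The new crops show all four plate corners, both brass pin ends, the camera's top face and the collar clearly.

Run:
```python
from h import *
np.set_printoptions(precision=1,suppress=True)
S=lambda u,v:(250+u/3,100+v/3); D=lambda u,v:(335+(u-390)/3,120+v/3)
for p in((48,362),(241,500),(347,424)): print('scene',plane('scene',S(*p),14))
for p in((500,302),(627,318),(600,500),(460,487)): print('side',plane('side',D(*p),14))
t=lambda a,b:print(two(ray('scene',S(*a)),ray('side',D(*b))))
print('pins');t((123,291),(523,281));t((185,248),(599,292))
print('camtop');t((196,66),(576,137))
print('collar white band');t((175,155),(571,208)); print('cuff');t((159,247),(565,274))
```

```text
scene [ 574.4 -258.5   14. ]
scene [600.7 -67.7  14. ]
scene [498.9 -49.3  14. ]
side [ 570.7 -253.8   14. ]
side [ 464.3 -242.2   14. ]
side [490.3 -53.1  14. ]
side [598.1 -58.8  14. ]
pins
(array([ 555.7, -200.1,   99.7]), np.float64(0.9585708857809098))
(array([ 496.2, -191.2,  101.2]), np.float64(1.931068274318094))
camtop
(array([ 530.5, -156.7,  291. ]), np.float64(3.855741357571319))
collar white band
(array([ 526.6, -175.1,  208.5]), np.float64(2.7901299307580127))
cuff
(array([ 524.1, -192. ,  120.1]), np.float64(3.2568865556030215))
```

>>> carry_out --slide '[[-0.04, 0.08, -0.12], [-0.08, 0.17, -0.25], [-0.128, 0.26, -0.382], [-0.128, 0.26, -0.382], [-0.128, 0.26, -0.382]]' --dr '[[0, 0, -0.01], [0, 0, -0.022], [0, 0, -0.022], [0, 0, -0.022], [0, 0, -0.022]]' --gripper '[0, 0, 0, 0, 0]'

```text
clock: 1.78
eef_pos: [517.7, -252.8, 346.6]
eef_rot: [-3.14, -0.001, 1.436]
wrist_force: [-0.7, -0.1, 0.6]
finger_gap: 0.6
finger_force: 0.0
```

Run:
```python
from h import *
s=read_state();print(s['clock'],s['eef_pos'],s['eef_rot'],s['wrist_force'],s['finger_gap'])
# waypoints along push arc: call-relative units
H=np.array([526,-196,100.]);U=np.array([.139,.990,0])
def tcp(a,d=150,r=14): return H+U*(d*np.sin(a)-r*np.cos(a)-8)+[0,0,d*np.cos(a)+r*np.sin(a)+97]
base=np.array([518,-254.9,347.1])
A=[np.linspace(.0,.30,11)[1:],np.linspace(.3,.65,11)[1:],np.linspace(.65,1.0,11)[1:],np.linspace(1,1.3,11)[1:],np.linspace(1.3,1.571,11)[1:]]
for a in A:
    P=np.array([tcp(x) for x in a]); print(a[-1],P[-1].round(1)); print(((P-base)/250).round(3).tolist()); base=base+((P[-1]-base)/250).round(3)*250
```

```text
1.7833 [ 517.66482551 -252.81007453  346.5974536 ] [-3.13954068e+00 -8.92519552e-04  1.43562726e+00] [-0.71911932 -0.06527353  0.63461148] 0.6244095938607933
0.3 [ 529.2 -173.3  344.4]
[[0.022, 0.166, 0.001], [0.025, 0.184, 0.002], [0.027, 0.202, 0.002], [0.03, 0.22, 0.002], [0.032, 0.238, 0.001], [0.035, 0.256, -0.0], [0.037, 0.274, -0.002], [0.04, 0.291, -0.004], [0.042, 0.309, -0.007], [0.045, 0.326, -0.011]]
0.65 [ 536.  -125.1  324.9]
[[0.003, 0.021, -0.004], [0.005, 0.041, -0.01], [0.008, 0.061, -0.016], [0.011, 0.081, -0.023], [0.014, 0.1, -0.03], [0.016, 0.12, -0.038], [0.019, 0.138, -0.047], [0.022, 0.157, -0.057], [0.024, 0.175, -0.067], [0.027, 0.193, -0.078]]
1.0 [541.4 -86.5 289.8]
[[0.002, 0.018, -0.011], [0.005, 0.035, -0.023], [0.007, 0.052, -0.036], [0.009, 0.068, -0.049], [0.012, 0.084, -0.063], [0.014, 0.099, -0.077], [0.016, 0.114, -0.092], [0.018, 0.128, -0.108], [0.02, 0.142, -0.124], [0.022, 0.155, -0.14]]
1.3 [544.5 -64.5 250.6]
[[0.001, 0.011, -0.014], [0.003, 0.021, -0.029], [0.004, 0.031, -0.044], [0.005, 0.04, -0.06], [0.006, 0.049, -0.075], [0.008, 0.058, -0.091], [0.009, 0.066, -0.107], [0.01, 0.074, -0.124], [0.011, 0.081, -0.14], [0.012, 0.087, -0.157]]
1.571 [545.7 -55.4 211. ]
[[0.001, 0.006, -0.015], [0.001, 0.011, -0.031], [0.002, 0.016, -0.046], [0.003, 0.02, -0.062], [0.003, 0.024, -0.078], [0.004, 0.027, -0.094], [0.004, 0.03, -0.11], [0.004, 0.033, -0.126], [0.005, 0.035, -0.142], [0.005, 0.037, -0.159]]
```

>>> carry_out --slide '[[0.01, 0.08, 0], [0.02, 0.14, 0.001], [0.025, 0.184, 0.002], [0.028, 0.21, 0.002], [0.031, 0.23, 0.002], [0.034, 0.25, 0], [0.037, 0.27, -0.002], [0.04, 0.29, -0.004], [0.042, 0.308, -0.007], [0.045, 0.326, -0.011]]' --dr '[[0, 0, 0], [0, 0, 0], [0, 0, 0], [0, 0, 0], [0, 0, 0], [0, 0, 0], [0, 0, 0], [0, 0, 0], [0, 0, 0], [0, 0, 0]]' --gripper '[0, 0, 0, 0, 0, 0, 0, 0, 0, 0]'

```text
clock: 2.62
eef_pos: [529.3, -173.5, 344.5]
eef_rot: [3.141, 0.001, 1.432]
wrist_force: [0.2, -4.4, 1.2]
finger_gap: 0.3
finger_force: 2.2
```

>>> carry_out --slide '[[0.003, 0.021, -0.004], [0.005, 0.041, -0.01], [0.008, 0.061, -0.016], [0.011, 0.081, -0.023], [0.014, 0.1, -0.03], [0.016, 0.12, -0.038], [0.019, 0.138, -0.047], [0.022, 0.157, -0.057], [0.024, 0.175, -0.067], [0.027, 0.193, -0.078]]' --dr '[[0, 0, 0], [0, 0, 0], [0, 0, 0], [0, 0, 0], [0, 0, 0], [0, 0, 0], [0, 0, 0], [0, 0, 0], [0, 0, 0], [0, 0, 0]]' --gripper '[0, 0, 0, 0, 0, 0, 0, 0, 0, 0]'

```text
clock: 3.45
eef_pos: [536.0, -124.7, 324.7]
eef_rot: [-3.142, -0.0, 1.433]
wrist_force: [1.4, -3.1, 1.8]
finger_gap: 0.6
finger_force: 1.8
```

Run:
```python
from h import *
a=camera('scene')[:,:,::-1]; b=camera('side')[:,:,::-1]
cv2.imwrite('pics/c2.png',np.hstack([cv2.resize(a[100:280,250:380],None,fx=3,fy=3,interpolation=2),cv2.resize(b[120:300,335:465],None,fx=3,fy=3,interpolation=2)]))
```

```text
(no output)
```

View pics/c2.png

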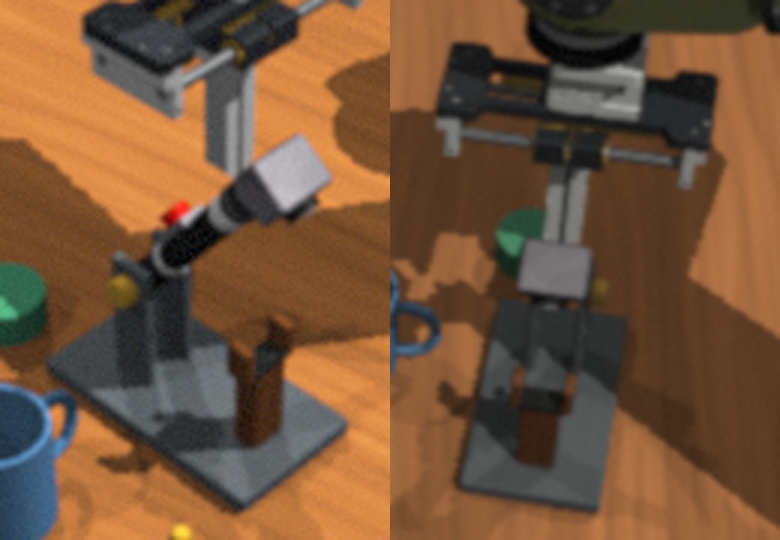

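The fingertips, centred, are pushing the collar from behind, and the boom now leans about 0.65 rad as planned. I'll continue along the arc, slowing near the end.

>>> carry_out --slide '[[0.002, 0.018, -0.011], [0.005, 0.035, -0.023], [0.007, 0.052, -0.036], [0.009, 0.068, -0.049], [0.012, 0.084, -0.063], [0.014, 0.099, -0.077], [0.016, 0.114, -0.092], [0.018, 0.128, -0.108], [0.02, 0.142, -0.124], [0.022, 0.155, -0.14]]' --dr '[[0, 0, 0], [0, 0, 0], [0, 0, 0], [0, 0, 0], [0, 0, 0], [0, 0, 0], [0, 0, 0], [0, 0, 0], [0, 0, 0], [0, 0, 0]]' --gripper '[0, 0, 0, 0, 0, 0, 0, 0, 0, 0]'

```text
clock: 4.38
eef_pos: [541.5, -86.1, 289.4]
eef_rot: [-3.141, -0.0, 1.433]
wrist_force: [-1.5, -3.1, 1.5]
finger_gap: 0.3
finger_force: 1.6
```

>>> carry_out --slide '[[0.001, 0.011, -0.014], [0.003, 0.021, -0.029], [0.004, 0.031, -0.044], [0.005, 0.04, -0.06], [0.006, 0.049, -0.075], [0.008, 0.058, -0.091], [0.009, 0.066, -0.107], [0.01, 0.074, -0.124], [0.011, 0.081, -0.14], [0.012, 0.087, -0.157]]' --dr '[[0, 0, 0], [0, 0, 0], [0, 0, 0], [0, 0, 0], [0, 0, 0], [0, 0, 0], [0, 0, 0], [0, 0, 0], [0, 0, 0], [0, 0, 0]]' --gripper '[0, 0, 0, 0, 0, 0, 0, 0, 0, 0]'

```text
clock: 5.22
eef_pos: [544.5, -64.5, 250.2]
eef_rot: [-3.142, -0.0, 1.433]
wrist_force: [-1.0, -2.1, 3.5]
finger_gap: 0.5
finger_force: 1.4
```

>>> carry_out --slide '[[0, 0.006, -0.012], [0.001, 0.01, -0.025], [0.001, 0.013, -0.038], [0.002, 0.017, -0.05], [0.002, 0.02, -0.062], [0.003, 0.023, -0.074], [0.003, 0.025, -0.086], [0.004, 0.027, -0.097], [0.004, 0.029, -0.108], [0.004, 0.031, -0.118]]' --dr '[[0, 0, 0], [0, 0, 0], [0, 0, 0], [0, 0, 0], [0, 0, 0], [0, 0, 0], [0, 0, 0], [0, 0, 0], [0, 0, 0], [0, 0, 0]]' --gripper '[0, 0, 0, 0, 0, 0, 0, 0, 0, 0]'

```text
clock: 6.05
eef_pos: [545.5, -56.9, 220.9]
eef_rot: [-3.142, -0.0, 1.433]
wrist_force: [-0.3, 0.3, 1.9]
finger_gap: 0.2
finger_force: 1.4
```

>>> carry_out --slide '[[0, 0.001, -0.008], [0, 0.002, -0.014], [0, 0.003, -0.02], [0, 0.004, -0.025], [0, 0.005, -0.03], [0, 0.006, -0.034], [0, 0.006, -0.038], [0, 0.006, -0.041], [0, 0.006, -0.041], [0, 0.006, -0.041]]' --dr '[[0, 0, 0], [0, 0, 0], [0, 0, 0], [0, 0, 0], [0, 0, 0], [0, 0, 0], [0, 0, 0], [0, 0, 0], [0, 0, 0], [0, 0, 0]]' --gripper '[0, 0, 0, 0, 0, 0, 0, 0, 0, 0]'

```text
clock: 6.88
eef_pos: [545.6, -55.6, 211.3]
eef_rot: [3.141, 0.0, 1.433]
wrist_force: [-1.0, -0.4, 6.2]
finger_gap: 0.7
finger_force: 3.0
```

>>> carry_out --slide '[[0, 0, -0.002], [0, 0, -0.004], [0, 0, -0.006], [0, 0, -0.006]]' --dr '[[0, 0, 0], [0, 0, 0], [0, 0, 0], [0, 0, 0]]' --gripper '[0, 0, 0, 0]'

```text
clock: 7.22
eef_pos: [545.7, -55.6, 210.9]
eef_rot: [3.14, 0.0, 1.433]
wrist_force: [-5.6, 1.2, 17.2]
finger_gap: 0.1
finger_force: 8.9
```

Run:
```python
from h import *
s=read_state();print(s['eef_pos'],s['wrist_force'])
a=camera('scene')[:,:,::-1]; b=camera('side')[:,:,::-1]
cv2.imwrite('pics/c3.png',np.hstack([cv2.resize(a[140:320,250:380],None,fx=3,fy=3,interpolation=2),cv2.resize(b[160:340,335:465],None,fx=3,fy=3,interpolation=2)]))
```

```text
[545.71364369 -55.55900085 210.93492266] [-5.57056638  1.17620588 17.24185937]
```

View pics/c3.png

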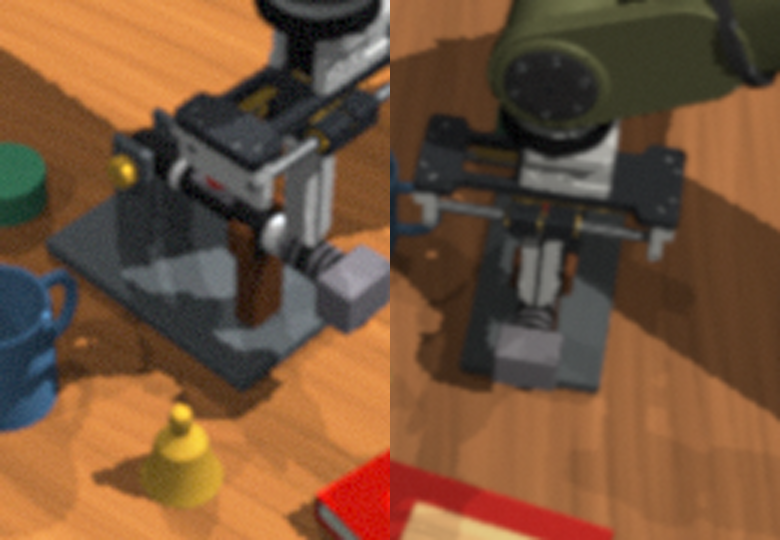

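The boom lies at its stop: 17 N of push, and the tip height of 114 mm matches the collar's top. I'll lift off and locate the red button by its colour.

>>> carry_out --slide '[[0, 0, 0.1], [0, 0, 0.25], [0, 0.08, 0.3], [0, 0.2, 0.3], [0, 0.2, 0.3]]' --dr '[[0, 0, 0], [0, 0, 0], [0, 0, 0], [0, 0, 0], [0, 0, 0]]' --gripper '[0, 0, 0, 0, 0]'

```text
clock: 7.73
eef_pos: [545.4, -2.4, 285.1]
eef_rot: [3.141, -0.001, 1.435]
wrist_force: [-0.7, 0.4, -0.5]
finger_gap: 0.4
finger_force: 0.0
```

```bash
cat >> h.py <<'E'
def red(n):
    a=camera(n); h=cv2.cvtColor(a,cv2.COLOR_RGB2HSV)
    m=(((h[...,0]<6)|(h[...,0]>174))&(h[...,1]>180)&(h[...,2]>70)).astype(np.uint8)
    x,y=proj(n,[535,-131,125]).astype(int); k=np.zeros_like(m);k[y-18:y+18,x-18:x+18]=1
    _,_,st,c=cv2.connectedComponentsWithStats(m*k); print(n,st[1:],c[1:])
    return a,[(plane(n,q,124.)) for q in c[1:]]
E
python3 - <<'E'
from h import *
for n in('scene','side'):
    a,p=red(n);print(p);cv2.imwrite(f'pics/b_{n}.png',a[:,:,::-1])
s=read_state();print(s['clock'],s['eef_pos'],s['wrist_force'])
E
```

```text
scene [[319 193  10   9  73]] [[323.30136986 196.80821918]]
[array([ 537.86017779, -131.42284566,  124.        ])]
side [] []
[]
7.8333 [545.31455949  -4.93821429 284.0143724 ] [-1.02983891 -0.201964    0.55378547]
```

>>> carry_out --slide '[[-0.01, -0.12, 0], [-0.02, -0.27, 0], [-0.03, -0.42, 0], [-0.038, -0.502, -0.02], [-0.038, -0.502, -0.1], [-0.038, -0.502, -0.18], [-0.038, -0.502, -0.21], [-0.038, -0.502, -0.22], [-0.038, -0.502, -0.23], [-0.038, -0.502, -0.235]]' --dr '[[0, 0, 0], [0, 0, 0], [0, 0, 0], [0, 0, 0], [0, 0, 0], [0, 0, 0], [0, 0, 0], [0, 0, 0], [0, 0, 0], [0, 0, 0]]' --gripper '[0, 0, 0, 0, 0, 0, 0, 0, 0, 0]'

```text
clock: 8.67
eef_pos: [536.2, -131.1, 226.2]
eef_rot: [3.141, 0.0, 1.433]
wrist_force: [-0.6, 0.1, -0.2]
finger_gap: 0.3
finger_force: 0.0
```

>>> carry_out --slide '[[0, 0, -0.005], [0, 0, -0.01], [0, 0, -0.015], [0, 0, -0.02], [0, 0, -0.025], [0, 0, -0.03], [0, 0, -0.034], [0, 0, -0.037], [0, 0, -0.037]]' --dr '[[0, 0, 0], [0, 0, 0], [0, 0, 0], [0, 0, 0], [0, 0, 0], [0, 0, 0], [0, 0, 0], [0, 0, 0], [0, 0, 0]]' --gripper '[0, 0, 0, 0, 0, 0, 0, 0, 0]'

```text
clock: 9.42
eef_pos: [536.2, -130.9, 216.6]
eef_rot: [3.141, -0.0, 1.433]
wrist_force: [0.8, 2.2, 5.3]
finger_gap: 0.2
finger_force: 2.8
```

>>> carry_out --slide '[[0, 0, 0], [0, 0, 0], [0, 0, 0], [0, 0, 0.04], [0, 0, 0.15], [0, 0, 0.3], [0, 0, 0.3]]' --dr '[[0, 0, 0], [0, 0, 0], [0, 0, 0], [0, 0, 0], [0, 0, 0], [0, 0, 0], [0, 0, 0]]' --gripper '[0, 0, 0, 0, 0, 60, 60]'

```text
clock: 10.0
eef_pos: [537.0, -131.4, 298.2]
eef_rot: [3.133, 0.002, 1.433]
wrist_force: [0.9, 0.1, 1.0]
finger_gap: 10.1
finger_force: 0.0
```

Run:
```python
from h import *
s=read_state();print(s['clock'],s['eef_pos'],s['finger_gap'])
a=camera('scene')[:,:,::-1]; b=camera('side')[:,:,::-1]
print(proj('scene',[552.4,-8,100]),proj('side',[552.4,-8,100]))
cv2.imwrite('pics/c4.png',np.hstack([cv2.resize(a[160:340,270:400],None,fx=3,fy=3,interpolation=2),cv2.resize(b[160:340,320:450],None,fx=3,fy=3,interpolation=2)]))
```

```text
10.0 [ 537.03489629 -131.43078825  298.24877713] 10.067524776883833
[370.76325148 235.41273689] [380.06043126 278.78424051]
```

View pics/c4.png

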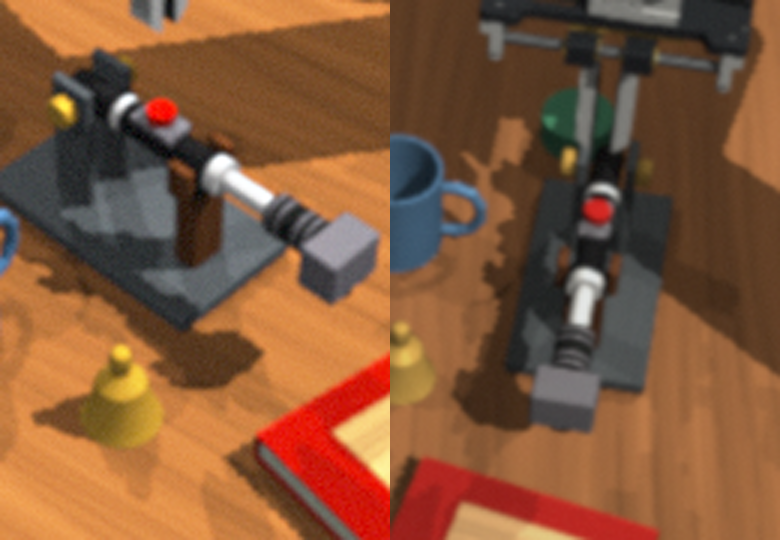

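The inner tube has sprung out to its first stop, with the collar at about (369,234) in the scene view, as predicted. Next I'll grasp it from above.

>>> carry_out --slide '[[0.02, 0.14, 0], [0.04, 0.28, 0], [0.056, 0.42, 0], [0.064, 0.484, 0], [0.064, 0.484, -0.1], [0.064, 0.484, -0.2], [0.064, 0.484, -0.3], [0.064, 0.484, -0.38], [0.064, 0.484, -0.43], [0.064, 0.484, -0.454]]' --dr '[[0, 0, 0], [0, 0, 0], [0, 0, 0], [0, 0, 0], [0, 0, 0], [0, 0, 0], [0, 0, 0], [0, 0, 0], [0, 0, 0], [0, 0, 0]]' --gripper '[65, 65, 65, 65, 65, 65, 65, 65, 65, 65]'

```text
clock: 10.93
eef_pos: [550.8, -10.0, 174.8]
eef_rot: [-3.137, 0.0, 1.433]
wrist_force: [-0.3, 0.0, 1.1]
finger_gap: 60.9
finger_force: 0.0
```

>>> carry_out --slide '[[0, 0, 0], [0, 0, 0], [0, 0, 0], [0, 0, 0], [0, 0, 0], [0, 0, 0], [0, 0, 0], [0, 0, 0]]' --dr '[[0, 0, 0], [0, 0, 0], [0, 0, 0], [0, 0, 0], [0, 0, 0], [0, 0, 0], [0, 0, 0], [0, 0, 0]]' --gripper '[15, 15, 15, 15, 15, 15, 15, 15]' --newtons 40

```text
clock: 11.6
eef_pos: [552.1, -10.0, 178.4]
eef_rot: [3.141, -0.0, 1.432]
wrist_force: [-1.8, -0.6, 6.2]
finger_gap: 27.5
finger_force: 40.0
```

>>> carry_out --slide '[[0.003, 0.02, 0], [0.0084, 0.06, 0], [0.014, 0.1, 0], [0.0196, 0.14, 0], [0.0252, 0.18, 0], [0.0308, 0.22, 0], [0.0364, 0.26, 0], [0.042, 0.3, 0], [0.0462, 0.33, 0], [0.0476, 0.34, 0]]' --dr '[[0, 0, 0], [0, 0, 0], [0, 0, 0], [0, 0, 0], [0, 0, 0], [0, 0, 0], [0, 0, 0], [0, 0, 0], [0, 0, 0], [0, 0, 0]]' --gripper '[15, 15, 15, 15, 15, 15, 15, 15, 15, 15]'

```text
clock: 12.43
eef_pos: [564.1, 75.4, 178.4]
eef_rot: [3.141, 0.001, 1.433]
wrist_force: [-2.4, -5.0, 6.3]
finger_gap: 27.0
finger_force: 40.0
```

>>> carry_out --slide '[[0.0006, 0.004, 0], [0.0011, 0.008, 0], [0.0017, 0.012, 0], [0.0022, 0.016, 0], [0.0022, 0.016, 0]]' --dr '[[0, 0, 0], [0, 0, 0], [0, 0, 0], [0, 0, 0], [0, 0, 0]]' --gripper '[15, 15, 15, 15, 15]'

```text
clock: 12.85
eef_pos: [564.5, 78.6, 178.3]
eef_rot: [3.141, 0.001, 1.433]
wrist_force: [-2.5, -5.0, 6.1]
finger_gap: 27.2
finger_force: 40.0
```

>>> carry_out --slide '[[0.0006, 0.004, 0], [0.0011, 0.008, 0], [0.0017, 0.012, 0], [0.0017, 0.012, 0]]' --dr '[[0, 0, 0], [0, 0, 0], [0, 0, 0], [0, 0, 0]]' --gripper '[15, 15, 15, 15]'

```text
clock: 13.18
eef_pos: [565.0, 81.6, 178.4]
eef_rot: [3.141, 0.001, 1.433]
wrist_force: [-3.4, -4.0, 7.1]
finger_gap: 27.3
finger_force: 40.0
```

>>> carry_out --slide '[[0.0006, 0.004, 0], [0.0011, 0.008, 0], [0.0017, 0.012, 0], [0.0017, 0.012, 0]]' --dr '[[0, 0, 0], [0, 0, 0], [0, 0, 0], [0, 0, 0]]' --gripper '[15, 15, 15, 15]'

```text
clock: 13.52
eef_pos: [565.2, 82.4, 178.3]
eef_rot: [-3.141, 0.005, 1.432]
wrist_force: [-6.2, -22.5, 8.9]
finger_gap: 27.3
finger_force: 40.0
```

Run:
```python
from h import *
s=read_state();print(s['clock'],s['eef_pos'],s['wrist_force'])
a=camera('scene')[:,:,::-1]; b=camera('side')[:,:,::-1]
for d in (260,280,300): print(proj('scene',[526+.139*d,-196+.99*d,100]),proj('side',[526+.139*d,-196+.99*d,100]))
cv2.imwrite('pics/c5.png',np.hstack([cv2.resize(a[180:360,280:410],None,fx=3,fy=3,interpolation=2),cv2.resize(b[200:380,315:445],None,fx=3,fy=3,interpolation=2)]))
```

```text
13.5167 [565.2111669   82.44035518 178.28498739] [ -6.24383029 -22.49070936   8.9082393 ]
[399.28575695 254.03506941] [375.06162724 305.40375636]
[407.74996004 259.56192353] [373.56784923 313.35537031]
[416.36651897 265.18826116] [372.04256729 321.47468461]
```

View pics/c5.png

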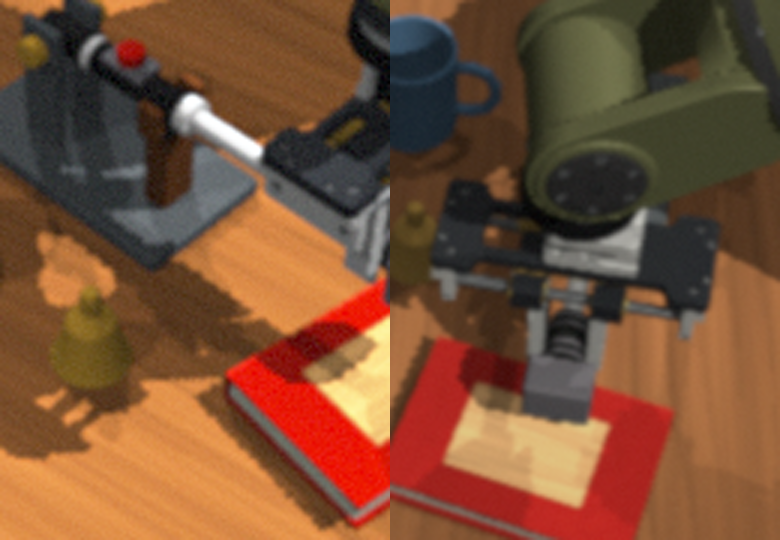

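The collar is gripped, the tube is out (d ≈ 280 mm), and the pull has jumped to 22 N, so it is on the hard stop. The boom sits in the fork. I'll hold briefly to confirm it is steady, then hand in.

>>> carry_out --slide '[[0, 0, 0], [0, 0, 0], [0, 0, 0], [0, 0, 0], [0, 0, 0], [0, 0, 0], [0, 0, 0], [0, 0, 0]]' --dr '[[0, 0, 0], [0, 0, 0], [0, 0, 0], [0, 0, 0], [0, 0, 0], [0, 0, 0], [0, 0, 0], [0, 0, 0]]' --gripper '[15, 15, 15, 15, 15, 15, 15, 15]' --newtons 50

```text
clock: 14.28
eef_pos: [565.2, 82.4, 178.3]
eef_rot: [-3.141, 0.005, 1.432]
wrist_force: [-6.8, -23.4, 9.4]
finger_gap: 26.9
finger_force: 50.0
```

```bash
python3 -c "
from cell import *
print(sign_off())"
```

```text
the job is handed in; nothing more can be done
None
```

The job is handed in at about 14 s: the boom lies in its cradle, extended to the second stop (the pull rose to about 23 N there), and the arm still holds the collar; I made no contact with the book, mug, bell or tin.

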